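# Empty the deburring shaker

## Robot

A 6-joint arm with a two-finger parallel gripper is mounted at the origin on a cart in front of the work surface, level with it; the furniture and walls round the work are solid. World frame = base frame: x ahead of the robot, y to its left, z up, the work surface at z = 0. Lengths are in m, angles in degrees, forces in N, time in s.
With the tool pointing down it reaches from about 0.4 to 0.825 m from the base axis. Payload 7 kg.
Tool frame: the origin (TCP) lies at the centre of the arm's flange, where the gripper is bolted on; the fingertips stand 178 mm ahead of it and the grasp point (between the pads) lies 159 mm ahead of it; x points along the fingers, y is the direction in which the jaws open and shut, and the axes are right-handed (so a half turn about x gives the same grasp; the last joint's range is limited). The gripper opens to 88 mm and grips with 3 to 60 N. Pads are 19 mm wide; open, the fingers measure 130 mm over their backs; the gripper's body (78 mm by 193 mm) begins 47 mm behind the grasp point.
Start: joints at [88.7, 20.546, 0.682, 0, -70.136, -16.507], TCP at [0.206, 0.643, 0.405] pointing down, gripper open.
Joint ranges: [-176.03, 176.03], [-82.01, 121.73], [-58.28, 71.71], [-173.87, 95.51], [-174.79, -0.11], [-173.66, 173.66]. Speed limits (degrees/s): [136.94, 136.94, 172.46, 180, 180, 180].

## Interface

Orientations are given as [roll, pitch, yaw] about the fixed x, y, z axes, in that order (R = Rz(yaw) Ry(pitch) Rx(roll)).
In Python, from plant import ctrl gives the robot as it stands. The module is installed in compiled form; this text tells all that it offers.
- The arm moves only by the shell command python3 -m inch 'ROWS'. ROWS is JSON, one flat list of numbers, 7 for each row, row after row: the shift along the tool's x, y, z in m, then the turn, a rotation vector about the tool's x, y, z in degrees, then the finger opening in m, from 0 to 0.0876. In form: [dx, dy, dz, rx, ry, rz, hand, dx, dy, dz, rx, ry, rz, hand, ...]. A call has 1 to 20 rows; each row shifts and turns the pose as measured when the row begins, along the tool's axes as they then stand; what a row does not reach is not made up. A row lasts 1/8 s, in which the tool goes at most 62.5 mm and 10.7 degrees, less where a joint would pass 70% of its speed; a pose out of reach is approached as far as the arm can. A call with a gripper value outside its range is refused whole. The fingers move at their own pace and stop on an object; the grip force is fixed at half the most. Time passes only in rows, so rows that do not move let the fingers close. It gives the time, the measured TCP pose, the force and the opening at its end, in the units of the state.
- ctrl.get_obs(): the state, without advancing time (a new reading comes with each control period).
- ctrl.snapshot(name): name is "scene" or "top" or "wrist"; returns a dict with "color" (400x640x3 uint8, red, green, blue), "depth" (400x640 float32, m along the optical axis (not along the pixel's ray), 0 where there is no reading), "K" (3x3 intrinsics, pixels), "position" and "attitude" of the camera in the world; the wrist camera has in their place "hand_eye" (4x4, takes a point from camera to tool coordinates, whose origin is the TCP and whose axes are the tool frame's). Camera axes: x right, y up, looking along -z (the intrinsics and any distortion apply to the point x, -y, -z); pixel columns grow to the right and rows downward; lengths in m; the calibration is good to about 2 mm. A picture is of the moment at which its call begins: read the wrist's pose just before it.
- ctrl.close_job(): hands the job in, once; it reports no verdict.
The state is a dict: "clock": time; "joint_pos": joint angles; "qvel": joint speeds; "tau": joint torques, N m; "tool_pos": TCP position; "orientation": TCP orientation; "force": force on the tool from outside, world axes, zero at the start; "moment": the same for the moment, N m; "opening": finger opening in m.
Only numpy, scipy, OpenCV 4.12 (cv2) and the standard library are available. Lean on these libraries where they do the work, as an engineer would, in place of code of your own. Each camera call takes 0.05 s, during which the arm holds its last target.

## Task

The steel balls have to come out of the shaker jar on the tipping stand. Slide the wooden tray up against the foot of the stand on the side the jar tips to, its grip tab away from the stand, unscrew the perforated cap and lay it flat on the bench clear of the stand and tray. Then tip the jar by its crank so that every ball falls into the tray, crank the jar fully back upright, and leave the other things on the bench where they are.

Things in the scene. Friction and masses are not known exactly. Their poses are not given: they have to be found in the camera images.
- stand: Dark steel tipping stand, fixed. Origin on the bench under the jar, z up, x along the tipping axis (away from the robot at yaw 0), y to the side the jar tips to (left). Base plate 124 mm in x, 12 mm thick, from y = -80 to +20 mm; two uprights 36 mm wide in y at x = -41 and +41 mm, tops 144 mm above the bench.
- tip_axis (a point): Point on the tipping axis at the middle of the jar, 120 mm above the bench; its axes are those of the stand. The jar turns about its x axis.
- jar (a joint): Tipping angle of the jar in rad: 0 = upright against its stop, 2.2 = mouth down towards the stand's +y side, against the other stop. Stiff bearing: stays where it is left; takes about 5 N at the crank handle (0.3 N m).
- jar_mouth (a point): Centre of the jar's open rim, turning with the jar, z out of the mouth. Aluminium tube, 48 mm across outside, 42 inside, 110 long; rim 65 mm from the tipping axis (185 mm above the bench when upright). It holds five steel balls; small lugs under the rim hold the cap.
- crank_handle (a point): Middle of the round crank handle, 14 mm thick, 44 long, along the tipping axis, 60 mm off it, 85 mm from the jar's middle on the robot's side (stand -x). Jar upright: at y -50, z +32 mm from tip_axis; it swings over the top to y +56, z +22 at 2.2 rad. Can be held from above, fingers closing along the stand's y, turning between them. Crank arm at x -50 to -62 mm.
- cap: Round steel cap, 65 mm across, 30 high, perforated top, ribbed skirt. Origin: centre of its lower edge, z up; on the jar 159 mm above the bench. Quick-turn: from locked (cap x within 3 deg of stand x) turn 55 deg anticlockwise from above (free from 35 to 75, stop at 79) at constant height, then lift straight up 30 mm. Clear bench to lay it on: x 0.40 to 0.48, y -0.38 to -0.30 m from robot base.
- tray: Open square tray of light wood, loose, 130x130 mm, walls 42 mm high and 8 mm thick, floor 8 mm, 0.3 kg. Origin under its centre, z up. An upright grip tab on the outside middle of its +y wall: 56 mm wide in x, 12 mm thick (y = +60 to +72 mm), its top 67 mm above the bench. It starts to the left of the stand, tab roughly to the left.
- tray_place (a point): Point on the bench 87 mm from the tipping axis on the side the jar tips to: the tray's origin lies here when the tray stands square and just clear of the stand's foot (2 mm gap). 15 mm off is still good.
- ball_0_center (a point): Centre of a loose, smooth steel ball 16 mm across, 17 g, at the bottom of the jar at the start
- ball_1_center (a point): Centre of a loose, smooth steel ball 16 mm across, 17 g, at the bottom of the jar at the start
- ball_2_center (a point): Centre of a loose, smooth steel ball 16 mm across, 17 g, at the bottom of the jar at the start
- ball_3_center (a point): Centre of a loose, smooth steel ball 16 mm across, 17 g, at the bottom of the jar at the start
- ball_4_center (a point): Centre of a loose, smooth steel ball 16 mm across, 17 g, at the bottom of the jar at the start
- sanding_block: Bystander, to be left alone: cork sanding block 64x112x37 mm at the front of the bench
- spanner_13: Bystander, to be left alone: open-ended spanner, 165 mm long, at the front of the bench
- offcut_block: Bystander, to be left alone: plain pine block 65x90x42 mm, behind the tray
- wedge_1: Bystander, to be left alone: small wooden wedge 28x110x18 mm, left at the back
There are look-alikes about, which are no part of the job. What is shaped like the cap but turquoise is not meant.

How it is judged (in metres and radians):
On the way, in this order (a step that is already met when the one before it is completed fails the run):
1. the cap is unscrewed: turned at least 30 degrees while still on the upright jar (angle between the x axis of cap and the x axis of stand, either way round above 0.52 rad and distance between cap and jar_mouth below 0.045 m and value of joint jar below 0.2 rad), for 0.05 s.
2. the cap lies flat on the bench, clear of stand and tray, let go ((angle between cap's own z axis and vertical below 0.15 rad or angle between cap's own z axis and vertical above 2.99 rad) and height (world z) of cap below 0.036 m and horizontal distance between cap and tip_axis above 0.07 m and horizontal distance between cap and tray above 0.085 m and contact force between cap and the fingers below 0.1 N and linear speed of cap below 0.03 m/s), for 0.1 s.
3. the jar is tipped mouth down (more than 103 degrees) with the tray under its mouth (its centre within 40 mm of the place at the foot of the stand, its tab side away) (value of joint jar above 1.8 rad and horizontal distance between tray and tray_place below 0.04 m and y of stand in the frame of tray below -0.05 m), for 0.1 s.
At the end, for the whole second after the job is handed in: All five balls are in the tray; tray level on the bench within 40 mm of its place at the stand; jar upright within 0.12 rad; cap flat on the bench (either way up, within 0.15 rad), at rest, over 70 mm from the jar axis and 85 mm from the tray centre (x of ball_0_center in the frame of tray between -0.06 and 0.06 m and y of ball_0_center in the frame of tray between -0.06 and 0.06 m and z of each of ball_0_center, ball_1_center, ball_2_center, ball_3_center, ball_4_center in the frame of tray below 0.042 m and x of ball_1_center in the frame of tray between -0.06 and 0.06 m and y of ball_1_center in the frame of tray between -0.06 and 0.06 m and x of ball_2_center in the frame of tray between -0.06 and 0.06 m and y of ball_2_center in the frame of tray between -0.06 and 0.06 m and x of ball_3_center in the frame of tray between -0.06 and 0.06 m and y of ball_3_center in the frame of tray between -0.06 and 0.06 m and x of ball_4_center in the frame of tray between -0.06 and 0.06 m and y of ball_4_center in the frame of tray between -0.06 and 0.06 m and (angle between cap's own z axis and vertical below 0.15 rad or angle between cap's own z axis and vertical above 2.99 rad) and height (world z) of cap below 0.036 m and horizontal distance between cap and tip_axis above 0.07 m and horizontal distance between cap and tray above 0.085 m and value of joint jar below 0.12 rad and angle between tray's own z axis and vertical below 0.05 rad and height (world z) of tray below 0.006 m and horizontal distance between tray and tray_place below 0.04 m and linear speed of each of tray, cap below 0.02 m/s); the robot touches nothing.
It fails at once if the sanding block is moved more than 30 mm (distance of sanding_block from where it was at the start of the episode above 0.03 m).
It fails at once if the spanner 13 is moved more than 30 mm (distance of spanner_13 from where it was at the start of the episode above 0.03 m).
It fails at once if the offcut block is moved more than 30 mm (distance of offcut_block from where it was at the start of the episode above 0.03 m).
It fails at once if the wedge 1 is moved more than 30 mm (distance of wedge_1 from where it was at the start of the episode above 0.03 m).
It also fails if it takes over 72 s, if anything falls off the work surface, if the arm or the gripper's body presses on something with over 40 N, if the wrist force passes 120 N, or if a joint passes its speed limit or range.

## Working session

There is one attempt and no reset: what is moved stays moved. The work goes in short steps, Python scripts to look and compute and a shell command to move; the robot and the scene stay as the last step left them, time stands still between calls to the robot, and variables do not carry over. Pictures are saved under pics/ and viewed, and the job is handed in when it is done.

```bash
mkdir -p pics; ls
cat > h.py <<'E'
import numpy as np, cv2
from plant import ctrl
from scipy.spatial.transform import Rotation as R
def save(s,n,crop=None,sc=1):
    im=s["color"][:,:,::-1]
    if crop: im=im[crop[1]:crop[3],crop[0]:crop[2]]
    if sc!=1: im=cv2.resize(im,None,fx=sc,fy=sc,interpolation=cv2.INTER_CUBIC)
    cv2.imwrite("pics/"+n+".png",im)
E
python3 - <<'E'
from h import *
o=ctrl.get_obs(); print(o)
for n in ["scene","top","wrist"]:
    s=ctrl.snapshot(n); save(s,n+"0"); np.savez(n+"0.npz",**s)
    print(n,s["K"].tolist(),s.get("position"),s.get("attitude"),s.get("hand_eye"),[k for k in s])
E
```

```text
pics
{'clock': 0.0, 'joint_pos': array([ 8.87005106e+01,  2.05905734e+01,  6.30694929e-01, -1.88125201e-02,
       -7.01361957e+01, -1.65069370e+01]), 'qvel': array([-0.09343312,  0.02747119,  0.01051588,  0.08980767,  0.02302054,
        0.01333085]), 'tau': array([-4.82042105e-04, -5.82721674e+01,  2.93047446e+01,  6.99722752e+00,
        6.70033711e-03, -1.58403782e-04]), 'tool_pos': array([0.20636122, 0.64245624, 0.40371289]), 'orientation': array([  96.07842824,   89.90231125, -101.73440519]), 'force': array([ 0.54023041,  0.17603138, -0.16366779]), 'moment': array([-0.01625168,  0.00470831, -0.00719538]), 'opening': 0.0879068677091227}
scene [[493.69600106218167, 0.0, 326.43878508062795], [0.0, 493.69600106218167, 198.71976593790723], [0.0, 0.0, 1.0]] [-0.02309289 -0.81037421  0.7546949 ] [ 58.30684568  -0.67999148 -28.90265017] None ['color', 'depth', 'K', 'position', 'attitude']
top [[385.33036973690304, 0.0, 321.98002419277907], [0.0, 385.33036973690304, 193.2285165532874], [0.0, 0.0, 1.0]] [0.46022293 0.09218353 1.21096609] [  1.38980061  -0.76936371 -90.40080617] None ['color', 'depth', 'K', 'position', 'attitude']
wrist [[351.0261553196106, 0.0, 311.8163624346492], [0.0, 351.0261553196106, 202.0925192524409], [0.0, 0.0, 1.0]] None None [[-7.88349883e-04  2.86938855e-01 -9.57948575e-01  1.99093044e-02]
 [ 9.99999538e-01  7.53580045e-04 -5.97232605e-04 -2.75849333e-04]
 [ 5.50521690e-04 -9.57948603e-01 -2.86939316e-01 -7.69690036e-02]
 [ 0.00000000e+00  0.00000000e+00  0.00000000e+00  1.00000000e+00]] ['color', 'depth', 'K', 'hand_eye']
```

View pics/scene0.png

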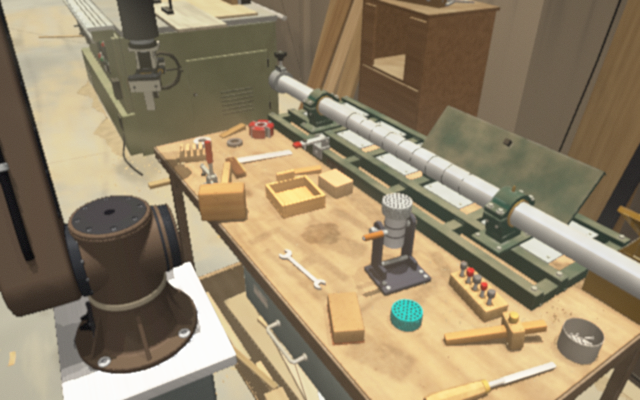

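View pics/top0.png

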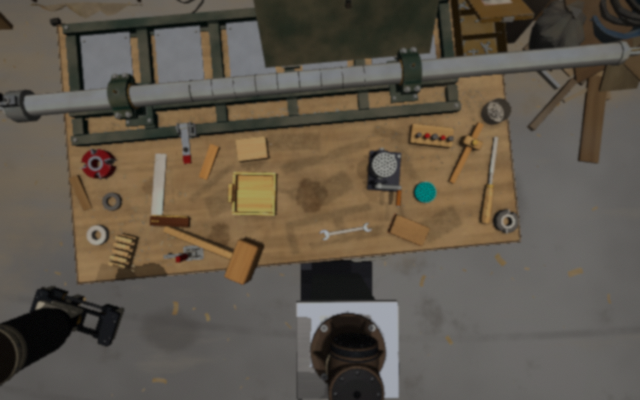

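View pics/wrist0.png

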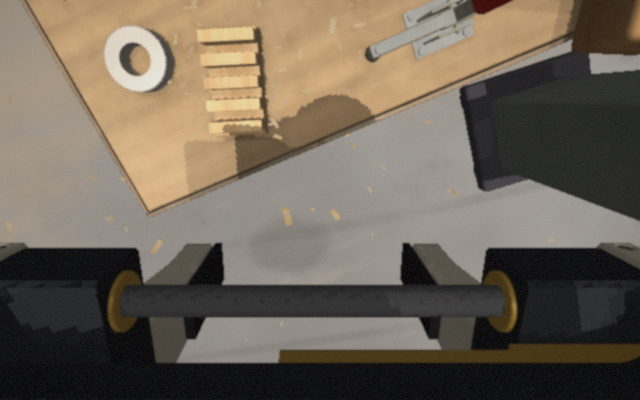

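The top view shows the tray at (254,194), with its tab on the left at (231,193). The stand is at (385,170) with a steel cap at (384,163), and a turquoise cap look-alike sits at (425,191) with a grey pot near (505,220). Next I'll enlarge and measure.

```bash
cat >> h.py <<'E'
def pose(s,o=None):
    if "position" in s and s["position"] is not None:
        return R.from_euler("xyz",s["attitude"],degrees=True).as_matrix(), np.array(s["position"])
    Rt=R.from_euler("xyz",o["orientation"],degrees=True).as_matrix(); H=s["hand_eye"]
    return Rt@H[:3,:3], Rt@H[:3,3]+o["tool_pos"]
def rays(s,uv,o=None):
    K=s["K"];uv=np.atleast_2d(uv).astype(float)
    d=np.c_[(uv[:,0]-K[0,2])/K[0,0],-(uv[:,1]-K[1,2])/K[1,1],-np.ones(len(uv))]
    Rc,p=pose(s,o); return p,d@Rc.T
def onz(s,uv,z,o=None):
    p,d=rays(s,uv,o); t=(z-p[2])/d[:,2]; return p+d*t[:,None]
def cloud(s,o=None):
    v,u=np.mgrid[0:400,0:640]; p,d=rays(s,np.c_[u.ravel(),v.ravel()],o)
    return (p+d*s["depth"].reshape(-1,1)).reshape(400,640,3)
def proj(s,P,o=None):
    Rc,p=pose(s,o); q=(np.atleast_2d(P)-p)@Rc; K=s["K"]
    return np.c_[K[0,2]+K[0,0]*q[:,0]/-q[:,2],K[1,2]-K[1,1]*q[:,1]/-q[:,2]]
E
python3 - <<'E'
from h import *
s=dict(np.load("top0.npz")); save(s,"top_c1",(340,130,530,250),4); save(s,"top_c2",(200,110,340,260),4)
c=cloud(s)
for n,u,v in [("bench",310,230),("cap",384,163),("tray",254,194),("traytab",231,193),("turq",425,191),("handle",395,198),("base",375,185),("upright",384,190),("block",252,148)]:
    print(n,c[v-1:v+2,u-1:u+2].reshape(-1,3).mean(0).round(4),s["depth"][v,u])
s=dict(np.load("scene0.npz")); save(s,"scene_c1",(340,180,470,350),3.5); 
c=cloud(s)
for n,u,v in [("bench",320,240),("cap",397,200)]: print(n,c[v,u].round(4))
E
```

```text
bench [0.3836 0.1117 0.1338] 1.208582
cap [ 0.5644 -0.0875  0.189 ] 1.0280745
tray [0.4883 0.2878 0.0072] 1.1984327
traytab [0.4905 0.3472 0.0616] 1.1413298
turq [ 0.4935 -0.2413  0.029 ] 1.1889791
handle [ 0.4724 -0.1437  0.0513] 1.2151715
base [ 0.5105 -0.0784  0.0864] 1.0875196
upright [ 0.4981 -0.1183  0.0085] 1.2018032
block [0.6273 0.2879 0.0414] 1.1746432
bench [4.634e-01 8.640e-02 4.000e-04]
cap [ 0.5579 -0.0894  0.1902]
```

View pics/top_c1.png

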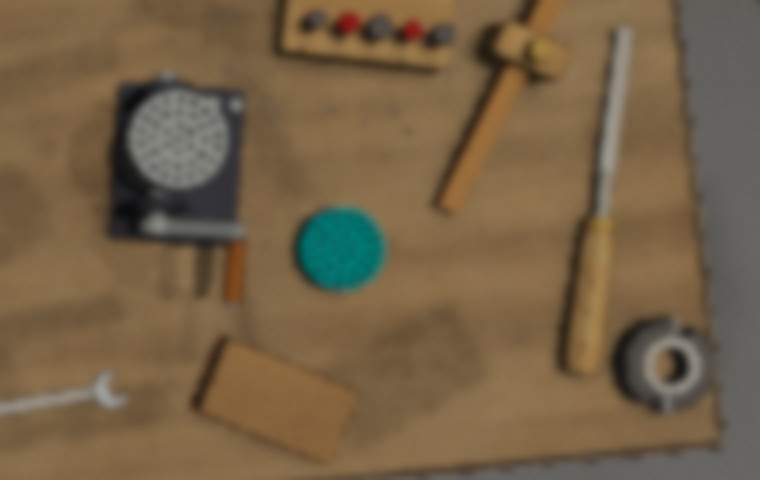

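View pics/top_c2.png

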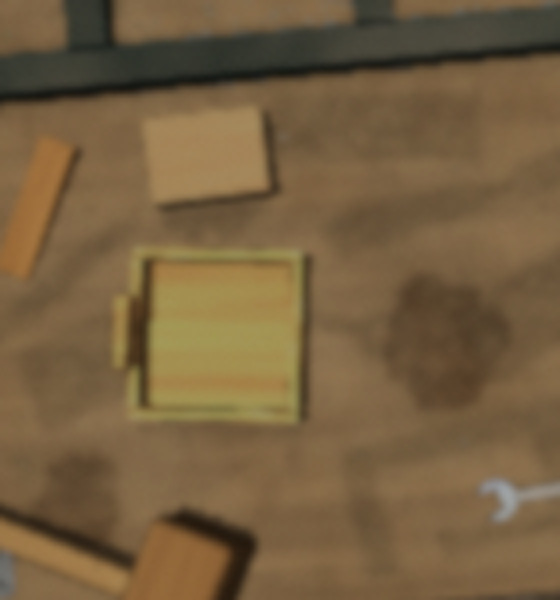

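View pics/scene_c1.png

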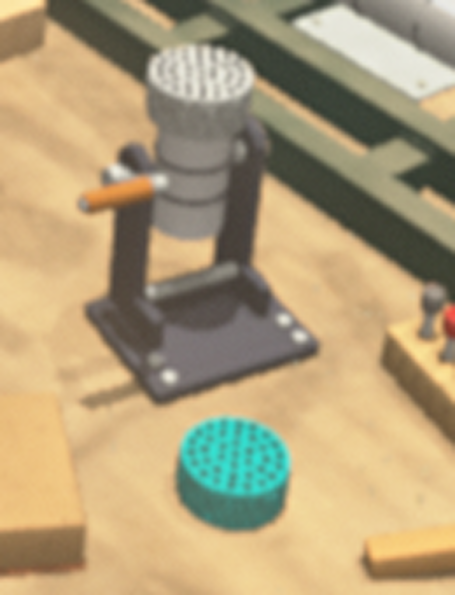

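The crops confirm the cap: the steel perforated one on the jar, top centre about (384,163) in the top view. The turquoise one at (425,191) is the look-alike. I'll measure precisely now.

```bash
cat > m.py <<'E'
from h import *
s=dict(np.load("top0.npz")); c=cloud(s); hsv=cv2.cvtColor(s["color"],cv2.COLOR_RGB2HSV)
# cap: height mask
m=((abs(c[...,2]-0.189)<0.006)).astype(np.uint8); m[:,:350]=0;m[:,420:]=0;m[:130]=0;m[230:]=0
cs,_=cv2.findContours(m,0,2); cc=max(cs,key=cv2.contourArea); (e,r)=cv2.minEnclosingCircle(cc); M=cv2.moments(cc)
ce=np.array([M['m10']/M['m00'],M['m01']/M['m00']])
print("cap",e,r,ce,cv2.contourArea(cc),onz(s,[e,ce],0.189), "zmed",np.median(c[158:168,379:389,2]), "diam",2*r*1.022/385)
# base plate: dark & z~0.012
v=hsv[...,2]
m=((v<75)&(abs(c[...,2]-0.012)<0.008)).astype(np.uint8); m[:,:350]=0;m[:,420:]=0;m[:130]=0;m[230:]=0
cs,_=cv2.findContours(m,0,2); P=np.vstack([k for k in cs if cv2.contourArea(k)>8]); rc=cv2.minAreaRect(P); B=cv2.boxPoints(rc)
W=onz(s,B,0.012); print("base box",B.round(1).tolist(),W.round(4).tolist()); 
for i in range(4):
    d=W[(i+1)%4]-W[i]; print(np.linalg.norm(d).round(4),np.degrees(np.arctan2(d[1],d[0])).round(2))
# tray top rim: z ~0.042
m=((abs(c[...,2]-0.04)<0.009)).astype(np.uint8); m[:,:215]=0;m[:,290:]=0;m[:165]=0;m[225:]=0
cs,_=cv2.findContours(m,0,2); k=max(cs,key=cv2.contourArea); rc=cv2.minAreaRect(k)
W=onz(s,cv2.boxPoints(rc),0.042); print("tray box",W.round(4).tolist(),W.mean(0))
for i in range(4):
    d=W[(i+1)%4]-W[i]; print(np.linalg.norm(d).round(4),np.degrees(np.arctan2(d[1],d[0])).round(2))
m=((c[...,2]>0.054)&(c[...,2]<.08)).astype(np.uint8); m[:,:215]=0;m[:,250:]=0;m[:165]=0;m[225:]=0
yx=np.argwhere(m)[:,::-1]; rc=cv2.minAreaRect(yx.astype(np.float32)); W=onz(s,cv2.boxPoints(rc),0.067); print("tab",W.round(4).tolist(),W.mean(0))
# handle orange
h=hsv; m=((h[...,0]<14)&(h[...,1]>140)).astype(np.uint8); m[:,:385]=0;m[:,410:]=0;m[:185]=0;m[210:]=0
yx=np.argwhere(m)[:,::-1]; print("handle px",len(yx),yx.mean(0),yx.min(0),yx.max(0),np.median(c[...,2][m>0]))
W=onz(s,cv2.boxPoints(cv2.minAreaRect(yx.astype(np.float32))),0.152); print(W.round(4).tolist(),W.mean(0))
E
python3 m.py
```

```text
cap (383.5, 164.77272033691406) 12.319031715393066 [383.61948956 164.62335654] 431.0 [[ 0.55964755 -0.08612473  0.189     ]
 [ 0.56004442 -0.08644806  0.189     ]] zmed 0.1887764357855436 diam 0.06540285928899592
base box [[365.5, 188.8000030517578], [369.1000061035156, 150.5], [401.0, 153.60000610351562], [397.3999938964844, 191.8000030517578]] [[0.5022, -0.0598, 0.012], [0.6217, -0.0723, 0.012], [0.6117, -0.1724, 0.012], [0.4921, -0.1596, 0.012]]
0.1201 -6.0
0.1006 -95.75
0.1203 173.88
0.1003 84.19
tray box [[0.4269, 0.3526, 0.042], [0.5563, 0.3484, 0.042], [0.5515, 0.2177, 0.042], [0.4219, 0.2223, 0.042]] [0.48913862 0.28523744 0.042     ]
0.1295 -1.86
0.1308 -92.14
0.1297 177.98
0.1304 87.78
tab [[0.464, 0.358, 0.067], [0.5176, 0.3548, 0.067], [0.5167, 0.3409, 0.067], [0.4631, 0.3442, 0.067]] [0.49032755 0.34946957 0.067     ]
handle px 32 [397.9375  197.96875] [397 191] [400 205] 0.15806095547805799
[[0.452, -0.1286, 0.152], [0.4906, -0.1291, 0.152], [0.4905, -0.1374, 0.152], [0.4519, -0.1369, 0.152]] [ 0.47126633 -0.13301151  0.152     ]
```

```bash
cat >> h.py <<'E'
def to(P,psi):
    """grasp point target (world), jaw azimuth deg -> total tool-frame shift and rotvec"""
    o=ctrl.get_obs(); Rt=R.from_euler("xyz",o["orientation"],degrees=True).as_matrix()
    a=np.radians(psi); y=np.array([np.cos(a),np.sin(a),0]); x=np.array([0,0,-1.]); T=np.c_[x,y,np.cross(x,y)]
    tcp=np.array(P)+[0,0,.159]
    print("psi now",np.degrees(np.arctan2(Rt[1,1],Rt[0,1])).round(2),"grasp now",(o["tool_pos"]+Rt[:,0]*.159).round(4),"toolx",Rt[:,0].round(3),"F",o["force"].round(1),"t",round(o["clock"],2),"open",round(o["opening"],4),"j",o["joint_pos"].round(1))
    print("shift tool",(Rt.T@(tcp-o["tool_pos"])).round(4),"shift world",(tcp-o["tool_pos"]).round(4),"rotvec",R.from_matrix(Rt.T@T).as_rotvec(degrees=True).round(2))
E
python3 - <<'E'
from h import *
to([.491,.350,.036],88); to([.491,.350,.036],-92)
s=dict(np.load("top0.npz"))
print(onz(s,[[321,233],[369,227],[243,240],[260,262],[236,284]],0.0))
E
```

```text
psi now -107.81 grasp now [0.2063 0.6423 0.2449] toolx [-0.    -0.001 -1.   ] F [-0.9 -0.3  0.3] t 0.15 open 0.0878 j [ 88.7  20.6   0.6  -0.  -70.1 -16.5]
shift tool [ 0.2092  0.1912 -0.3605] shift world [ 0.2846 -0.2925 -0.2089] rotvec [ 1.6419e+02 -1.1000e-01 -1.0000e-02]
psi now -107.81 grasp now [0.2063 0.6423 0.2449] toolx [-0.    -0.001 -1.   ] F [-0.9 -0.3  0.3] t 0.15 open 0.0878 j [ 88.7  20.6   0.6  -0.  -70.1 -16.5]
shift tool [ 0.2092  0.1912 -0.3605] shift world [ 0.2846 -0.2925 -0.2089] rotvec [-15.81   0.    -0.07]
[[ 0.36475751  0.07966285  0.        ]
 [ 0.38235489 -0.0713039   0.        ]
 [ 0.34488746  0.32365323  0.        ]
 [ 0.27590931  0.27083398  0.        ]
 [ 0.20829228  0.34569046  0.        ]]
```

```bash
python3 -m inch '[0,0,0,-8,0,0,0.0876, 0,0,0,-8,0,0,0.0876, 0,0.034,-0.05,0,0,0,0.0876, 0.01,0.034,-0.05,0,0,0,0.0876, 0.02,0.034,-0.05,0,0,0,0.0876, 0.02,0.034,-0.05,0,0,0,0.0876, 0.02,0.034,-0.05,0,0,0,0.0876]'
python3 -c "
from h import *
to([.491,.350,.12],-92)"
```

```text
clock: 1.02
tool_pos: [0.4501, 0.4693, 0.3339]
orientation: [97.8, 89.9, -83.0]
force: [0.5, 0.9, -0.7]
opening: 0.0874
psi now -90.81 grasp now [0.4502 0.4692 0.1749] toolx [ 0.    -0.001 -1.   ] F [ 0.5  0.9 -0.7] t 1.02 open 0.0874 j [ 63.4  21.1  -8.1   0.  -60.8  25.8]
shift tool [ 0.055   0.1187 -0.0425] shift world [ 0.0409 -0.1193 -0.0549] rotvec [ 1.19 -0.01 -0.06]
```

```bash
python3 -m inch '[0.02,0.04,-0.014,1.2,0,0,0.0876, 0.02,0.04,-0.014,0,0,0,0.0876, 0.015,0.0385,-0.014,0,0,0,0.0876, 0,0,0,0,0,0,0.0876]'
python3 - <<'E'
from h import *
to([.491,.350,.036],-92)
o=ctrl.get_obs(); s=ctrl.snapshot("wrist"); save(s,"wrist1")
print(proj(s,[[.4914,.351,.067],[.4635,.346,.067],[.5195,.345,.067],[.49,.287,.008]],o))
E
```

```text
clock: 1.52
tool_pos: [0.492, 0.3417, 0.2738]
orientation: [60.1, 89.6, -122.3]
force: [-0.1, 0.0, -0.2]
opening: 0.0876
psi now -92.41 grasp now [0.4914 0.3408 0.1148] toolx [-0.004 -0.006 -1.   ] F [-0.1  0.  -0.2] t 1.52 open 0.0876 j [ 53.5  20.1 -18.6   0.  -51.7  34.1]
shift tool [ 0.0788 -0.0087  0.001 ] shift world [-0.001   0.0083 -0.0788] rotvec [-0.41  0.19 -0.33]
[[294.22780959 237.72777074]
 [305.27652262 280.7365398 ]
 [302.20878256 189.9186652 ]
 [384.75591877 204.69566754]]
```

View pics/wrist1.png

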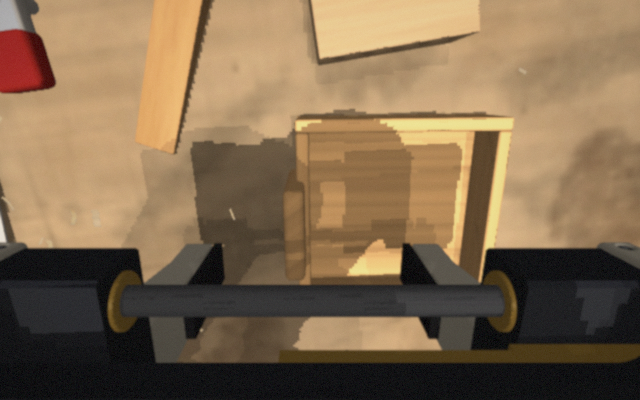

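The wrist view shows the tab at u 285–304, v 175–280, which agrees with the top-view measurement. Going down.

```bash
python3 -m inch '[0,-0.009,0,-0.4,0.2,-0.3,0.0876, 0.03,0,0,0,0,0,0.0876, 0.03,0,0,0,0,0,0.0876, 0.02,0,0,0,0,0,0.0876, 0,0,0,0,0,0,0.0876]'
python3 -c "
from h import *
to([.491,.350,.036],-92)"
```

```text
clock: 2.2
tool_pos: [0.4927, 0.3611, 0.1954]
orientation: [-132.6, 89.4, 45.9]
force: [0.4, -0.4, 0.5]
opening: 0.0877
psi now -91.5 grasp now [0.4939 0.3623 0.0364] toolx [ 0.007  0.008 -1.   ] F [ 0.4 -0.4  0.5] t 2.2 open 0.0877 j [ 54.6  26.2 -21.6   0.1 -41.6  33.8]
shift tool [0.0003 0.0111 0.0014] shift world [-0.0017 -0.0111 -0.0004] rotvec [ 0.5  -0.42  0.46]
```

```bash
python3 -m inch '[0,0.011,0.0015,0.5,-0.4,0.5,0.0876, 0,0,0,0,0,0,0.0876]'
python3 -c "
from h import *
to([.491,.350,.036],-92);to([.491,.350,.036],-92)"
```

```text
clock: 2.45
tool_pos: [0.4908, 0.3513, 0.197]
orientation: [-161.1, 89.9, 17.0]
force: [0.5, 0.2, 0.2]
opening: 0.0874
psi now -91.91 grasp now [0.4911 0.3514 0.038 ] toolx [ 0.001  0.    -1.   ] F [0.5 0.2 0.2] t 2.45 open 0.0874 j [ 54.1  25.7 -22.2   0.1 -42.   33.9]
shift tool [ 0.002   0.0013 -0.0002] shift world [ 0.0002 -0.0013 -0.002 ] rotvec [ 0.09 -0.08  0.03]
psi now -91.91 grasp now [0.4911 0.3514 0.038 ] toolx [ 0.001  0.    -1.   ] F [0.5 0.2 0.2] t 2.45 open 0.0874 j [ 54.1  25.7 -22.2   0.1 -42.   33.9]
shift tool [ 0.002   0.0013 -0.0002] shift world [ 0.0002 -0.0013 -0.002 ] rotvec [ 0.09 -0.08  0.03]
```

Closing.

```bash
python3 -m inch '[0,0.001,0,0,0,0,0.02, 0,0,0,0,0,0,0, 0,0,0,0,0,0,0, 0,0,0,0,0,0,0, 0,0,0,0,0,0,0]'
python3 -c "
from h import *
to([.491,.350,.036],-92)"
```

```text
clock: 3.08
tool_pos: [0.4914, 0.3507, 0.1992]
orientation: [-136.2, 89.7, 41.9]
force: [0.3, 0.1, 0.0]
opening: 0.0432
psi now -91.92 grasp now [0.492  0.3512 0.0402] toolx [ 0.004  0.003 -1.   ] F [0.3 0.1 0. ] t 3.08 open 0.0432 j [ 54.1  25.5 -22.2   0.1 -42.   34. ]
shift tool [0.0042 0.0007 0.0004] shift world [-0.0004 -0.0007 -0.0042] rotvec [ 0.08 -0.22  0.21]
```

```bash
python3 -m inch '[0.003,0,0,0,0,0,0, 0,0,0,0,0,0,0, 0,0,0,0,0,0,0, 0,0,0,0,0,0,0]'
python3 -c "
from h import *
to([.491,.350,.036],-92)"
```

```text
clock: 3.58
tool_pos: [0.4914, 0.3504, 0.1959]
orientation: [-147.6, 89.8, 30.5]
force: [-0.4, 0.3, 1.7]
opening: 0.0148
psi now -91.89 grasp now [0.4919 0.3507 0.0369] toolx [ 0.003  0.002 -1.   ] F [-0.4  0.3  1.7] t 3.58 open 0.0148 j [ 54.1  25.8 -22.3   0.1 -41.7  34. ]
shift tool [0.0009 0.0004 0.0003] shift world [-0.0004 -0.0004 -0.0009] rotvec [ 0.11 -0.19  0.12]
```

```bash
python3 -m inch '[0,0.015,0,0,0,0,0, 0,0.03,0,0,0,0,0, 0,0.03,0,0,0,0,0, 0,0.03,0,0.8,0,0,0, 0,0.03,-0.015,0.8,0,0,0, 0,0.03,-0.015,0.8,0,0,0, 0,0.03,-0.015,0.8,0,0,0, 0,0.02,-0.015,0.8,0,0,0, 0,0,0,0,0,0,0]'
python3 -c "
from h import *
to([.5761,.0674,.037],-96)"
```

```text
clock: 4.7
tool_pos: [0.5409, 0.1218, 0.1972]
orientation: [-123.8, 89.2, 50.0]
force: [2.3, 0.5, 1.0]
opening: 0.0148
psi now -96.13 grasp now [0.5422 0.1234 0.0383] toolx [ 0.008  0.01  -1.   ] F [2.3 0.5 1. ] t 4.7 open 0.0148 j [ 32.8  22.  -28.7  -0.4 -38.6  51.3]
shift tool [ 0.001   0.0503 -0.0408] shift world [ 0.0352 -0.0544 -0.0012] rotvec [-0.14 -0.42  0.62]
```

```bash
python3 -m inch '[0,0.015,-0.012,0,-0.4,0.6,0, 0,0.015,-0.012,0,0,0,0, 0,0.012,-0.01,0,0,0,0, 0,0,0,0,0,0,0, 0,0,0,0,0,0,0]'
python3 -c "
from h import *
to([.5761,.0674,.037],-96)"
```

```text
clock: 5.32
tool_pos: [0.5692, 0.0732, 0.1961]
orientation: [6.9, 89.9, -179.3]
force: [-1.0, 1.8, -0.4]
opening: 0.015
psi now -96.19 grasp now [0.5689 0.0732 0.0371] toolx [-0.002 -0.    -1.   ] F [-1.   1.8 -0.4] t 5.33 open 0.015 j [ 26.8  23.7 -26.   -0.1 -40.4  57. ]
shift tool [ 0.0001  0.0051 -0.0074] shift world [ 0.0069 -0.0058 -0.0001] rotvec [-0.19  0.12 -0.01]
```

```bash
python3 -m inch '[0,0.005,-0.0075,0,0,0,0, 0,0,0,0,0,0,0, 0,0,0,0,0,0,0]'
python3 - <<'E'
from h import *
to([.5761,.0674,.037],-96)
s=ctrl.snapshot("top"); save(s,"top1",(240,120,440,270),4); np.savez("top1.npz",**s)
E
```

```text
clock: 5.7
tool_pos: [0.5763, 0.0678, 0.1961]
orientation: [3.6, 89.9, 177.5]
force: [-0.1, -0.1, -0.1]
opening: 0.0144
psi now -96.13 grasp now [0.5759 0.0678 0.0371] toolx [-0.002  0.    -1.   ] F [-0.1 -0.1 -0.1] t 5.7 open 0.0144 j [ 26.   24.1 -25.2  -0.1 -40.8  58. ]
shift tool [0.0001 0.0004 0.0001] shift world [-0.0002 -0.0004 -0.0001] rotvec [-0.13  0.13 -0.01]
```

View pics/top1.png

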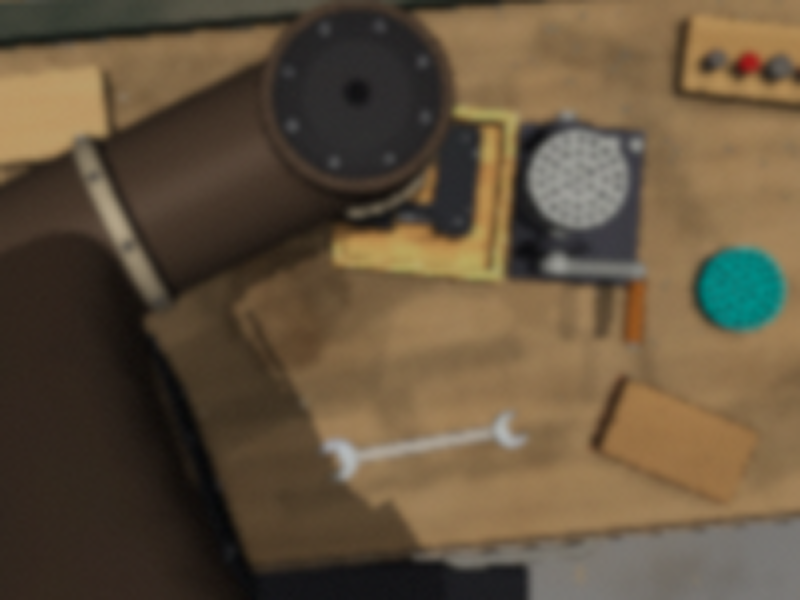

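The picture shows the tray square against the stand's foot with a small gap, its edge near crop x≈500–515. Releasing and rising.

```bash
python3 -m inch '[0,0,0,0,0,0,0.07, 0,0,0,0,0,0,0.07, 0,0,0,0,0,0,0.07, -0.03,0,0,0,0,0,0.0876, -0.05,0,0,0,0,0,0.0876, -0.06,0,0,0,0,0,0.0876, -0.06,0,0,10,0,0,0.0876, -0.04,0,0,10,0,0,0.0876, 0,0,0,10,0,0,0.0876, 0,0,0,10,0,0,0.0876, 0,0,0,10,0,0,0.0876, 0,0,0,10,0,0,0.0876]'
python3 - <<'E'
from h import *
to([.5599,-.0863,.26],147)
s=ctrl.snapshot("top"); save(s,"top2",(240,120,440,270),4)
E
```

```text
clock: 7.25
tool_pos: [0.5756, 0.0679, 0.4455]
orientation: [39.4, 89.9, 151.4]
force: [1.4, -0.5, 0.3]
opening: 0.0872
psi now -157.98 grasp now [0.5754 0.068  0.2865] toolx [-0.001  0.001 -1.   ] F [ 1.4 -0.5  0.3] t 7.25 open 0.0872 j [ 26.   10.2  -8.   -0.1 -71.8  -4. ]
shift tool [ 0.0264  0.0724 -0.137 ] shift world [-0.0157 -0.1542 -0.0265] rotvec [ 5.502e+01  3.000e-02 -8.000e-02]
```

View pics/top2.png

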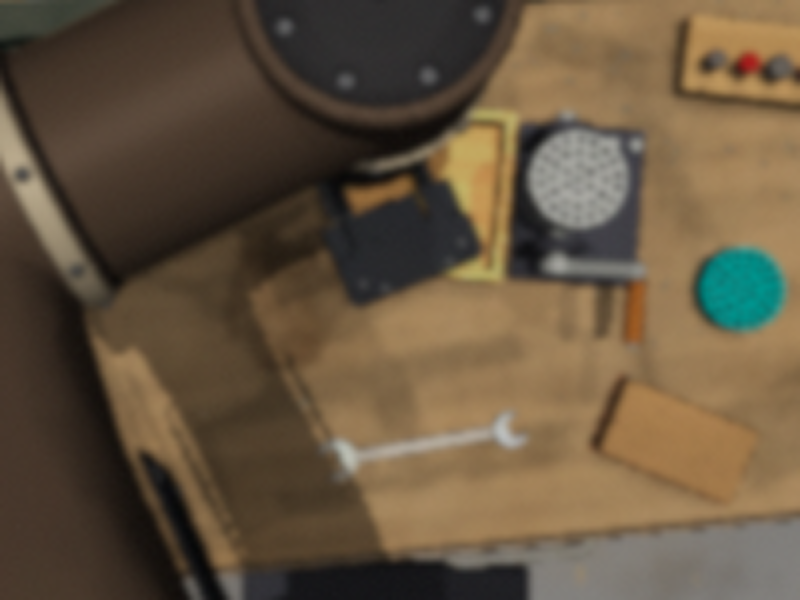

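```bash
python3 -m inch '[0,0,0,10,0,0,0.0876, 0,0,0,10,0,0,0.0876, 0,0,0,10,0,0,0.0876, 0,0,0,10,0,0,0.0876, 0,0,0,10,0,0,0.0876, 0,0,0,5,0,0,0.0876, 0,-0.024,-0.046,0,0,0,0.0876, 0,-0.024,-0.046,0,0,0,0.0876, 0,-0.023,-0.046,0,0,0,0.0876, 0,0,0,0,0,0,0.0876, 0,0,0,0,0,0,0.0876]'
python3 - <<'E'
from h import *
to([.5599,-.0863,.182],147)
E
```

```text
clock: 8.68
tool_pos: [0.556, -0.0897, 0.4447]
orientation: [98.8, 89.9, 155.5]
force: [-0.2, 0.5, -0.0]
opening: 0.0875
psi now 146.77 grasp now [ 0.5557 -0.0895  0.2857] toolx [-0.002  0.001 -1.   ] F [-0.2  0.5 -0. ] t 8.68 open 0.0875 j [ 10.7   8.7 -10.   -0.1 -71.4 -43.9]
shift tool [ 0.1037 -0.0016  0.005 ] shift world [ 0.0039  0.0034 -0.1037] rotvec [-0.23 -0.02 -0.15]
```

```bash
python3 -m inch '[0.03,-0.0015,0.005,0,0,0,0.0876, 0,0,0,0,0,0,0.0876]'
python3 - <<'E'
from h import *
to([.5599,-.0863,.182],147)
o=ctrl.get_obs(); s=ctrl.snapshot("wrist"); save(s,"wrist2"); np.savez("wrist2.npz",**s)
c=np.array([.5599,-.0863,.189]); print(proj(s,[c,c+[.0325,0,0],c-[.0325,0,0],c+[0,.0325,0],c-[0,.0325,0]],o).round())
E
```

```text
clock: 8.93
tool_pos: [0.5603, -0.0847, 0.4146]
orientation: [84.5, 89.9, 141.5]
force: [-0.2, -0.1, 0.9]
opening: 0.0876
psi now 147.01 grasp now [ 0.56   -0.0844  0.2556] toolx [-0.002  0.001 -1.   ] F [-0.2 -0.1  0.9] t 8.93 open 0.0876 j [ 11.2  10.  -12.3  -0.1 -67.7 -44.1]
shift tool [ 0.0736 -0.0007 -0.0016] shift world [-0.0004 -0.0016 -0.0736] rotvec [ 0.01  0.01 -0.12]
[[309. 224.]
 [266. 251.]
 [354. 197.]
 [337. 264.]
 [280. 182.]]
```

View pics/wrist2.png

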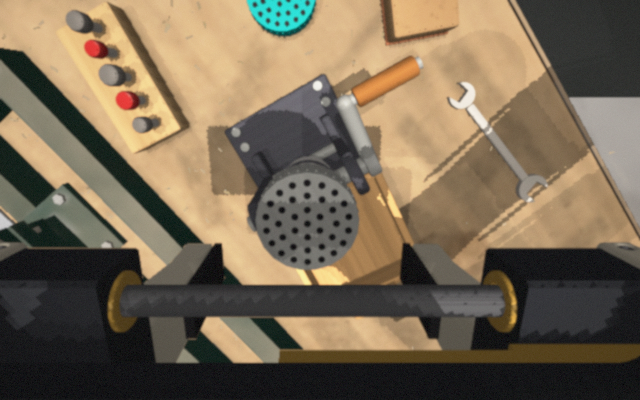

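Run:
```python
from h import *
s=dict(np.load("wrist2.npz")); o=ctrl.get_obs(); c=cloud(s,o)
m=(abs(c[...,2]-.189)<.005).astype(np.uint8); m[:,:230]=0;m[:,400:]=0;m[280:]=0
m=cv2.morphologyEx(m,cv2.MORPH_CLOSE,np.ones((7,7)))
k=max(cv2.findContours(m,0,2)[0],key=cv2.contourArea); e=cv2.fitEllipse(k); print(e,cv2.boundingRect(k)); print(onz(s,[e[0]],.189,o), np.median(c[200:240,290:330,2]))
g=o["tool_pos"]; print(g)
# base plate check w/ wrist: screws
t=dict(np.load("top1.npz"));c=cloud(t);m=(abs(c[...,2]-.189)<.006).astype(np.uint8); m[:,:360]=0;m[:,420:]=0;m[:130]=0;m[230:]=0
k=max(cv2.findContours(m,0,2)[0],key=cv2.contourArea);e=cv2.fitEllipse(k);print(e,onz(t,[e[0]],.189))
```

```text
((306.7934265136719, 219.805419921875), (99.3807144165039, 102.53475189208984), 93.31478118896484) (255, 169, 104, 101)
[[ 0.56114525 -0.08931361  0.189     ]] 0.1910608307308504
[ 0.56086133 -0.0848182   0.41654811]
((383.5116882324219, 164.58348083496094), (23.550146102905273, 23.75527000427246), 87.35830688476562) [[ 0.56015249 -0.08616143  0.189     ]]
```

Run:
```python
from h import *
t=dict(np.load("scene0.npz"));c=cloud(t);m=(abs(c[...,2]-.189)<.004).astype(np.uint8); m[:,:370]=0;m[:,425:]=0;m[:180]=0;m[250:]=0
m=cv2.morphologyEx(m,cv2.MORPH_CLOSE,np.ones((3,3)))
k=max(cv2.findContours(m,0,2)[0],key=cv2.contourArea);e=cv2.fitEllipse(k);print(e,onz(t,[e[0]],.189))
p=np.array([0.5606,-.0877,.189]);a=np.linspace(0,6.28,30)
q=proj(t,p+np.c_[.0325*np.cos(a),.0325*np.sin(a),0*a]);print(q.min(0),q.max(0),cv2.boundingRect(k))
```

```text
((396.99359130859375, 201.23919677734375), (16.391902923583984, 29.553558349609375), 96.25691986083984) [[ 0.55607804 -0.09204376  0.189     ]]
[382.57430031 192.13060592] [412.56202079 207.81423766] (382, 193, 31, 18)
```

```bash
python3 -m inch '[0.02,-0.001,-0.003,0,0,0,0.0876, 0.02,0,0,0,0,0,0.0876, 0.012,0,0,0,0,0,0.0876, 0,0,0,0,0,0,0.0876]'
python3 - <<'E'
from h import *
to([.5605,-.0877,.182],147)
E
```

```text
clock: 9.48
tool_pos: [0.5622, -0.0857, 0.3688]
orientation: [-55.9, 89.5, 1.5]
force: [0.1, -0.4, -0.6]
opening: 0.0875
psi now 147.4 grasp now [ 0.5636 -0.0857  0.2099] toolx [ 0.009  0.    -1.   ] F [ 0.1 -0.4 -0.6] t 9.47 open 0.0875 j [ 11.1  12.  -16.2   0.1 -61.3 -43.7]
shift tool [ 0.0278  0.0006 -0.0028] shift world [-0.0017 -0.002  -0.0278] rotvec [0.4  0.28 0.42]
```

```bash
python3 -m inch '[0.013,0.0006,-0.0028,0.4,0.3,0.4,0.0876, 0.013,0,0,0,0,0,0.0876, 0,0,0,0,0,0,0.0876]'
python3 - <<'E'
from h import *
to([.5605,-.0877,.182],147)
E
```

```text
clock: 9.85
tool_pos: [0.5606, -0.0877, 0.3426]
orientation: [-73.1, 89.9, -16.1]
force: [0.7, -0.0, 0.4]
opening: 0.0876
psi now 147.01 grasp now [ 0.5609 -0.0877  0.1836] toolx [ 0.001 -0.    -1.   ] F [ 0.7 -0.   0.4] t 9.85 open 0.0876 j [ 10.9  13.3 -18.2   0.  -58.5 -43.9]
shift tool [ 0.0016  0.0001 -0.0001] shift world [-0.0001 -0.     -0.0016] rotvec [0.01 0.03 0.08]
```

Right on. Close on the cap.

```bash
python3 -m inch '[0.001,0,0,0,0,0,0, 0,0,0,0,0,0,0, 0,0,0,0,0,0,0, 0,0,0,0,0,0,0]'
python3 - <<'E'
from h import *
to([.5605,-.0877,.182],147)
o=ctrl.get_obs();print(o["moment"])
E
```

```text
clock: 10.35
tool_pos: [0.5609, -0.0878, 0.3422]
orientation: [-68.4, 89.9, -11.4]
force: [0.4, 0.4, -0.1]
opening: 0.0641
psi now 147.01 grasp now [ 0.5613 -0.0878  0.1832] toolx [ 0.002 -0.    -1.   ] F [ 0.4  0.4 -0.1] t 10.35 open 0.0641 j [ 10.9  13.3 -18.2   0.1 -58.4 -43.9]
shift tool [ 0.0012  0.0004 -0.0002] shift world [-0.0004  0.0001 -0.0012] rotvec [0.01 0.05 0.13]
[ 0.09054964 -0.11269401  0.01100376]
```

```bash
python3 -m inch '[0,0,0,0,0,0,0, 0,0,0,0,0,0,0, 0,0,0,-6,0,0,0, 0,0,0,-6,0,0,0, 0,0,0,-6,0,0,0]'
python3 - <<'E'
from h import *
to([.5605,-.0877,.183],92)
o=ctrl.get_obs();print(o["moment"])
E
```

```text
clock: 10.98
tool_pos: [0.5608, -0.0878, 0.3423]
orientation: [-84.0, 89.9, -8.4]
force: [-0.6, -0.4, -1.0]
opening: 0.0641
psi now 165.52 grasp now [ 0.5612 -0.0878  0.1833] toolx [ 0.002 -0.    -1.   ] F [-0.6 -0.4 -1. ] t 10.97 open 0.0641 j [ 10.9  13.3 -18.2   0.1 -58.4 -25.4]
shift tool [ 0.0003  0.0003 -0.    ] shift world [-0.0003  0.0001 -0.0003] rotvec [73.52  0.1   0.11]
[ 0.07163314 -0.08165399 -0.01153116]
```

```bash
python3 -m inch '[0,0,0,-7,0,0,0, 0,0,0,-7,0,0,0, 0,0,0,-7,0,0,0, 0,0,0,-7,0,0,0, 0,0,0,-7,0,0,0, 0,0,0,-1.5,0,0,0, 0,0,0,0,0,0,0]'
python3 - <<'E'
from h import *
to([.5605,-.0877,.183],202)
o=ctrl.get_obs();print(o["moment"])
s=ctrl.snapshot("wrist");save(s,"wrist3")
E
```

```text
clock: 11.85
tool_pos: [0.5607, -0.0877, 0.3422]
orientation: [-122.6, 89.9, -9.5]
force: [-0.1, 0.7, -1.1]
opening: 0.0644
psi now -156.88 grasp now [ 0.5611 -0.0878  0.1832] toolx [ 0.002 -0.    -1.   ] F [-0.1  0.7 -1.1] t 11.85 open 0.0644 j [ 10.9  13.3 -18.2   0.  -58.4  12.2]
shift tool [0.0002 0.0002 0.0001] shift world [-0.0002  0.     -0.0002] rotvec [ 1.12 -0.06  0.1 ]
[0.07259861 0.01628734 0.00657105]
```

View pics/wrist3.png

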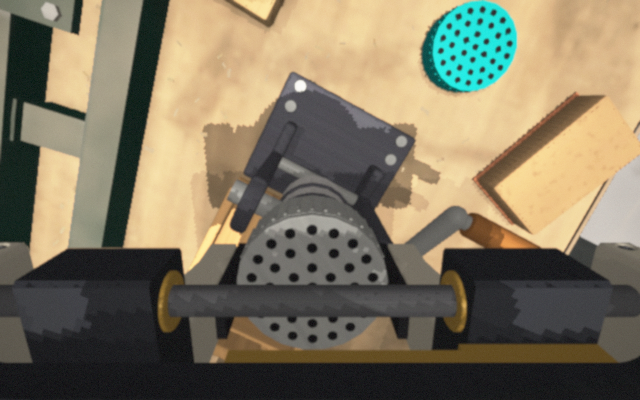

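The cap is held. Its holes line up with the gripper as before, so it seems to have turned with it. I'll lift a little and watch the force.

```bash
python3 -m inch '[-0.003,0,0,0,0,0,0, -0.003,0,0,0,0,0,0]'
python3 - <<'E'
from h import *
to([.5605,-.0877,.183],202)
E
```

```text
clock: 12.15
tool_pos: [0.5607, -0.0877, 0.3483]
orientation: [-128.1, 89.9, -15.1]
force: [0.5, 0.4, -1.2]
opening: 0.064
psi now -157.01 grasp now [ 0.5609 -0.0878  0.1893] toolx [ 0.002 -0.    -1.   ] F [ 0.5  0.4 -1.2] t 12.15 open 0.064 j [ 10.9  13.  -17.7   0.  -59.2  12.1]
shift tool [0.0063 0.0001 0.0001] shift world [-0.0002  0.     -0.0063] rotvec [ 0.99 -0.06  0.08]
```

```bash
python3 -m inch '[-0.015,0,0,0,0,0,0, -0.03,0,0,0,0,0,0, -0.03,0,0,0,0,0,0, 0,0.017,-0.015,0,0,0,0, 0,0.034,-0.03,0,0,0,0, 0,0.034,-0.03,0,0,0,0, 0,0.034,-0.03,0,0,0,0, 0,0.034,-0.03,0,0,0,0, 0,0.034,-0.03,0,0,0,0, 0,0.015,-0.015,0,0,0,0, 0,0,0,0,0,0,0]'
python3 - <<'E'
from h import *
to([.445,-.335,.025],-157)
s=ctrl.snapshot("top"); save(s,"top3",(340,130,540,260),4)
s=ctrl.snapshot("wrist"); save(s,"wrist4")
E
```

```text
clock: 13.52
tool_pos: [0.4365, -0.342, 0.4301]
orientation: [-114.9, 89.8, -2.0]
force: [0.0, -0.7, -0.6]
opening: 0.0642
psi now -157.15 grasp now [ 0.4372 -0.342   0.2711] toolx [ 0.004 -0.    -1.   ] F [ 0.  -0.7 -0.6] t 13.53 open 0.0642 j [-17.9   8.2 -12.5  -0.1 -69.1  40.7]
shift tool [ 0.2461 -0.0096  0.0035] shift world [ 0.0085  0.007  -0.2461] rotvec [-0.15 -0.1   0.21]
```

View pics/top3.png

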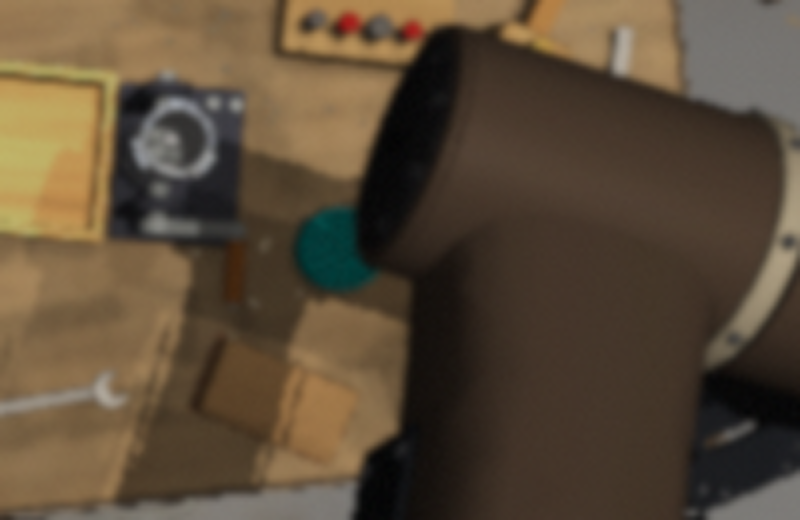

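View pics/wrist4.png

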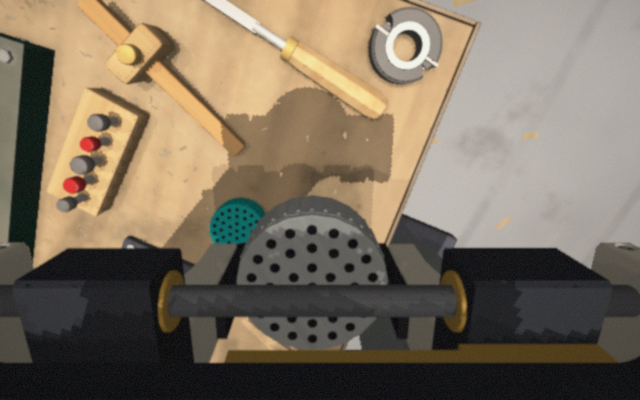

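The jar is open and the cap is in the gripper above the clear bench. Lowering.

```bash
python3 -m inch '[0.03,-0.005,0,0,0,0,0, 0.045,-0.004,0.003,0,0,0,0, 0.045,0,0,0,0,0,0, 0.045,0,0,0,0,0,0, 0.03,0,0,0,0,0,0, 0,0,0,0,0,0,0, 0,0,0,0,0,0,0]'
python3 - <<'E'
from h import *
to([.445,-.335,.025],-157)
E
```

```text
clock: 14.5
tool_pos: [0.4493, -0.3295, 0.2333]
orientation: [-125.5, 89.4, -12.1]
force: [-0.1, -0.5, -0.7]
opening: 0.0646
psi now -156.59 grasp now [ 0.4509 -0.3299  0.0743] toolx [ 0.01  -0.002 -1.   ] F [-0.1 -0.5 -0.7] t 14.5 open 0.0646 j [-16.1  19.3 -26.6  -0.1 -43.5  39.6]
shift tool [ 0.0493  0.0066 -0.003 ] shift world [-0.0043 -0.0055 -0.0493] rotvec [ 0.41 -0.33  0.47]
```

```bash
python3 -m inch '[0.02,0.006,-0.003,0.4,-0.3,0.5,0, 0.018,0,0,0,0,0,0, 0,0,0,0,0,0,0]'
python3 - <<'E'
from h import *
to([.445,-.335,.025],-157)
E
```

```text
clock: 14.88
tool_pos: [0.4461, -0.3353, 0.1966]
orientation: [-142.5, 89.7, -29.5]
force: [0.5, 0.3, -0.4]
opening: 0.0641
psi now -157.0 grasp now [ 0.4468 -0.3357  0.0376] toolx [ 0.004 -0.002 -1.   ] F [ 0.5  0.3 -0.4] t 14.88 open 0.0641 j [-16.8  22.4 -28.3   0.1 -39.   39.7]
shift tool [0.0126 0.0009 0.0008] shift world [-0.0011  0.0003 -0.0126] rotvec [ 0.   -0.23  0.18]
```

```bash
python3 -m inch '[0.008,0,0,0,0,0.2,0, 0.004,0,0,0,0,0,0, 0.002,0,0,0,0,0,0]'
python3 - <<'E'
from h import *
to([.445,-.335,.025],-157)
E
```

```text
clock: 15.25
tool_pos: [0.4466, -0.3359, 0.1831]
orientation: [-170.1, 89.7, -57.2]
force: [-0.9, -1.3, 3.0]
opening: 0.0638
psi now -157.01 grasp now [ 0.4471 -0.3367  0.0241] toolx [ 0.003 -0.005 -1.   ] F [-0.9 -1.3  3. ] t 15.25 open 0.0638 j [-16.8  23.6 -28.9   0.4 -37.2  39.5]
shift tool [-0.0009  0.0011  0.0014] shift world [-0.0016  0.0009  0.0009] rotvec [-0.01 -0.33  0.06]
```

```bash
python3 -m inch '[0,0,0,0,0,0,0.0876, 0,0,0,0,0,0,0.0876, 0,0,0,0,0,0,0.0876, 0,0,0,0,0,0,0.0876, -0.02,0,0,0,0,0,0.0876, -0.04,0,0,0,0,0,0.0876, -0.06,0,0,0,0,0,0.0876, -0.06,0,0,0,0,0,0.0876, 0,0,0,0,0,0,0.0876]'
python3 - <<'E'
from h import *
o=ctrl.get_obs();to([.445,-.335,.22],-157)
s=ctrl.snapshot("wrist"); save(s,"wrist5"); c=cloud(s,o); print(c[250:290:10,300,:].round(3), proj(s,[[.447,-.336,.03]],o))
E
```

```text
clock: 16.38
tool_pos: [0.4461, -0.335, 0.3692]
orientation: [-178.1, 89.7, -65.0]
force: [0.3, -0.1, -0.2]
opening: 0.0875
psi now -156.98 grasp now [ 0.4465 -0.3358  0.2102] toolx [ 0.002 -0.005 -1.   ] F [ 0.3 -0.1 -0.2] t 16.38 open 0.0875 j [-16.7  11.  -17.5   0.3 -61.3  39.6]
shift tool [-0.0098  0.001   0.0004] shift world [-0.0011  0.      0.0098] rotvec [ 0.02 -0.33  0.01]
[[ 0.426 -0.257 -0.002]
 [ 0.422 -0.247  0.001]
 [ 0.417 -0.235 -0.001]
 [ 0.413 -0.223 -0.001]] [[310.87779342 183.94808147]]
```

View pics/wrist5.png

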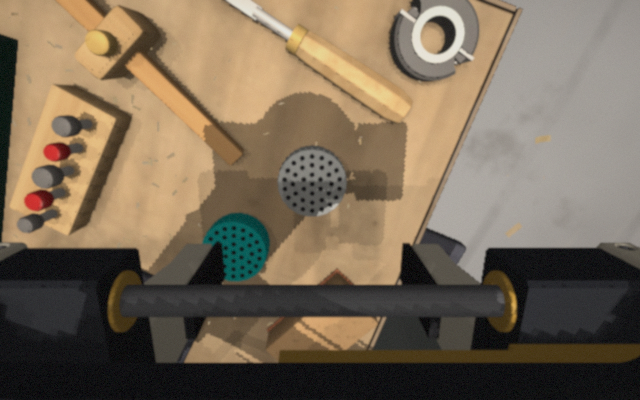

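The cap lies flat on the bench at (312,181), well clear of everything. Next, over to the crank handle.

```bash
python3 -m inch '[-0.02,0,0,-10,0,0,0.0876, 0,0,0,-10,0,0,0.0876, 0,0,0,-10,0,0,0.0876, 0,0,0,-10,0,0,0.0876, 0,0,0,-10,0,0,0.0876, 0,0,0,-10,0,0,0.0876, 0,-0.025,0,-1,0,0,0.0876, 0,-0.045,0,0,0,0,0.0876, 0,-0.045,0,0,0,0,0.0876, 0,-0.045,0,0,0,0,0.0876, 0,-0.03,0,0,0,0,0.0876, 0,0,0,0,0,0,0.0876]'
python3 - <<'E'
from h import *
o=ctrl.get_obs();to([.4708,-.1278,.152],-96)
s=ctrl.snapshot("wrist"); save(s,"wrist6"); np.savez("wrist6.npz",o=o["tool_pos"],r=o["orientation"],**s); print(proj(s,[[.4708,-.1278,.152],[.4923,-.1305,.152],[.449,-.1255,.152]],o))
E
```

```text
clock: 17.92
tool_pos: [0.4551, -0.1384, 0.3704]
orientation: [-8.3, 88.4, 167.5]
force: [0.4, -0.9, 0.1]
opening: 0.0875
psi now -94.19 grasp now [ 0.4506 -0.1374  0.2114] toolx [-0.028  0.006 -1.   ] F [ 0.4 -0.9  0.1] t 17.93 open 0.0875 j [  6.6   3.7 -25.7  -0.6 -62.2  79.5]
shift tool [ 0.059  -0.0115 -0.0166] shift world [ 0.0157  0.0106 -0.0594] rotvec [1.82 1.63 0.21]
[[293.89985355 196.59499855]
 [295.24792262 160.15472169]
 [293.34065986 231.11501119]]
```

View pics/wrist6.png

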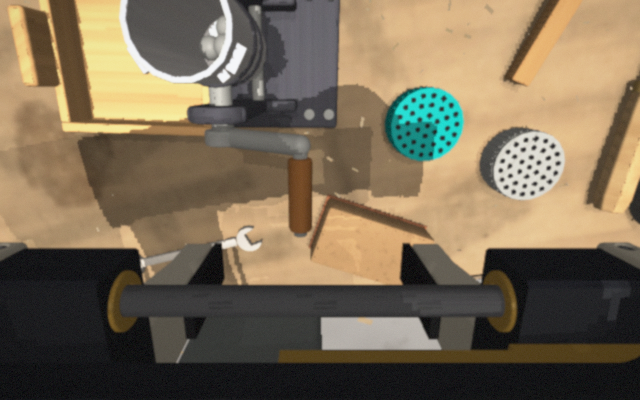

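The wrist view shows the handle at u 289–312, v 157–233, so y≈-0.131. Jar is open, balls at the bottom; both caps are where expected.

```bash
python3 -m inch '[0,-0.009,-0.0166,1.8,1.6,0.2,0.0876, 0.02,0,0,0,0,0,0.0876, 0,0,0,0,0,0,0.0876]'
python3 - <<'E'
from h import *
to([.471,-.1305,.152],-96)
E
```

```text
clock: 18.35
tool_pos: [0.472, -0.1329, 0.3474]
orientation: [12.2, 89.8, -174.0]
force: [0.7, -0.6, 1.0]
opening: 0.0873
psi now -96.17 grasp now [ 0.4713 -0.1329  0.1884] toolx [-0.004 -0.    -1.   ] F [ 0.7 -0.6  1. ] t 18.35 open 0.0873 j [  7.3   5.9 -26.7  -0.  -57.6  76.5]
shift tool [ 0.0364 -0.0023  0.0011] shift world [-0.001   0.0024 -0.0364] rotvec [-0.17  0.22 -0.05]
```

```bash
python3 -m inch '[0.016,-0.0023,0.001,0,0.2,0,0.0876, 0.02,0,0,0,0,0,0.06, 0,0,0,0,0,0,0.04, 0,0,0,0,0,0,0.03]'
python3 - <<'E'
from h import *
to([.471,-.1305,.152],-96)
E
```

```text
clock: 18.85
tool_pos: [0.4717, -0.1329, 0.3125]
orientation: [94.3, 89.9, -91.9]
force: [0.6, -0.6, -0.5]
opening: 0.0629
psi now -96.3 grasp now [ 0.4717 -0.1332  0.1535] toolx [-0.    -0.002 -1.   ] F [ 0.6 -0.6 -0.5] t 18.85 open 0.0629 j [  7.4   7.9 -29.6   0.1 -52.5  76.3]
shift tool [ 0.0015 -0.0023  0.001 ] shift world [-0.0007  0.0024 -0.0015] rotvec [-0.3  -0.01 -0.12]
```

```bash
python3 -m inch '[0.001,-0.002,0.001,0,0,0,0, 0,0,0,0,0,0,0, 0,0,0,0,0,0,0, 0,0,0,0,0,0,0, 0,0,0,0,0,0,0, 0,0,0,0,0,0,0, 0,0,0,0,0,0,0]'
python3 - <<'E'
from h import *
to([.471,-.1305,.152],-96)
E
```

```text
clock: 19.73
tool_pos: [0.4714, -0.1312, 0.3137]
orientation: [139.3, 89.8, -47.0]
force: [-0.3, 0.2, 0.7]
opening: 0.0129
psi now -96.26 grasp now [ 0.4718 -0.1317  0.1547] toolx [ 0.003 -0.003 -1.   ] F [-0.3  0.2  0.7] t 19.73 open 0.0129 j [  7.6   7.7 -29.7   0.2 -52.4  76. ]
shift tool [ 0.0027 -0.0006  0.0005] shift world [-0.0004  0.0007 -0.0027] rotvec [-0.25 -0.18 -0.16]
```

```bash
python3 -m inch '[-0.0044,-0.0033,0,0,0,0,0, -0.0044,-0.0034,0,0,0,0,0]'
cat >> h.py <<'E'
def arc():
    o=ctrl.get_obs(); Rt=R.from_euler("xyz",o["orientation"],degrees=True).as_matrix(); g=o["tool_pos"]+Rt[:,0]*.159
    d=g-[.4718,-.1317,.1547]; c,sn=np.cos(np.radians(-6)),np.sin(np.radians(-6))
    y=-50.5+1000*(-sn*d[0]+c*d[1]); z=32.3+1000*d[2]; x=1000*(c*d[0]+sn*d[1])
    print("x %.1f y %.1f z %.1f r %.1f a %.1f"%(x,y,z,np.hypot(y,z),np.degrees(np.arctan2(y,z))),"F",o["force"].round(1),"M",o["moment"].round(2),"psi",np.degrees(np.arctan2(Rt[1,1],Rt[0,1])).round(1),"toolx",Rt[:,0].round(3),"open",round(o["opening"],4),"t",round(o["clock"],2))
E
python3 -c "
from h import *
arc()"
```

```text
clock: 19.98
tool_pos: [0.472, -0.1253, 0.3217]
orientation: [108.6, 89.7, -77.7]
force: [3.2, -6.4, -7.7]
opening: 0.0131
x -0.2 y -44.9 z 40.3 r 60.3 a -48.1 F [ 3.2 -6.4 -7.7] M [-2.53 -1.15  0.2 ] psi -96.3 toolx [ 0.001 -0.005 -1.   ] open 0.0131 t 19.98
```

```bash
python3 -m inch '[-0.008,-0.0093,0,0,0,0,0, -0.0057,-0.0094,0,0,0,0,0, -0.0038,-0.0103,0,0,0,0,0]'
python3 -c "
from h import *
arc()"
```

```text
clock: 20.35
tool_pos: [0.4746, -0.1001, 0.3408]
orientation: [84.2, 89.1, -102.0]
force: [-0.7, -15.4, 6.0]
opening: 0.0132
x -0.8 y -21.4 z 59.4 r 63.1 a -19.8 F [ -0.7 -15.4   6. ] M [-5.25  0.61  0.19] psi -96.2 toolx [-0.003 -0.016 -1.   ] open 0.0132 t 20.35
```

```bash
python3 -m inch '[0.001,-0.0105,0,0,0,-0.9,0, 0,-0.0105,0,0,0,0,0, 0,-0.0105,0,0,0,0,0]'
python3 -c "
from h import *
arc()"
```

```text
clock: 20.72
tool_pos: [0.4771, -0.0733, 0.345]
orientation: [81.0, 89.2, -105.0]
force: [1.7, -10.7, -1.4]
opening: 0.013
x -1.2 y 5.9 z 63.6 r 63.9 a 5.3 F [  1.7 -10.7  -1.4] M [-4.02 -0.36  0.18] psi -96.1 toolx [-0.004 -0.014 -1.   ] open 0.013 t 20.73
```

```bash
python3 -m inch '[0.003,-0.0107,0,0,0,-0.8,0, 0.005,-0.0103,0,0,0,0,0, 0.003,-0.005,0,0,0,0,0]'
python3 -c "
from h import *
arc()"
```

```text
clock: 21.1
tool_pos: [0.4793, -0.05, 0.3366]
orientation: [74.2, 89.5, -111.7]
force: [-0.5, -9.9, 4.3]
opening: 0.0129
x -1.5 y 30.2 z 55.2 r 62.9 a 28.7 F [-0.5 -9.9  4.3] M [-3.94  0.19  0.14] psi -95.9 toolx [-0.003 -0.008 -1.   ] open 0.0129 t 21.1
```

Slower now for the pour.

```bash
python3 -m inch '[0.0035,-0.0045,0,0,0,-0.4,0, 0.0035,-0.0045,0,0,0,0,0, 0.004,-0.0045,0,0,0,0,0, 0.004,-0.004,0,0,0,0,0]'
python3 -c "
from h import *
arc()"
```

```text
clock: 21.6
tool_pos: [0.4807, -0.036, 0.3246]
orientation: [76.0, 89.3, -109.8]
force: [-1.0, -7.7, 6.3]
opening: 0.0131
x -1.6 y 43.8 z 43.2 r 61.5 a 45.4 F [-1.  -7.7  6.3] M [-3.13  0.47  0.18] psi -95.8 toolx [-0.004 -0.011 -1.   ] open 0.0131 t 21.6
```

```bash
python3 -m inch '[0.0043,-0.004,0,0,0,-0.6,0, 0.0045,-0.0035,0,0,0,0,0, 0.005,-0.003,0,0,0,0,0, 0.004,-0.0022,0,0,0,0,0]'
python3 - <<'E'
from h import *
arc()
s=ctrl.snapshot("scene"); save(s,"scene2",(300,160,480,320),4)
s=ctrl.snapshot("wrist"); save(s,"wrist7")
E
```

```text
clock: 22.1
tool_pos: [0.4816, -0.0262, 0.3095]
orientation: [70.4, 89.4, -115.3]
force: [-2.3, -4.1, 8.4]
opening: 0.0129
x -1.8 y 53.9 z 28.1 r 60.8 a 62.5 F [-2.3 -4.1  8.4] M [-1.81  1.04  0.18] psi -95.7 toolx [-0.004 -0.009 -1.   ] open 0.0129 t 22.1
```

View pics/scene2.png

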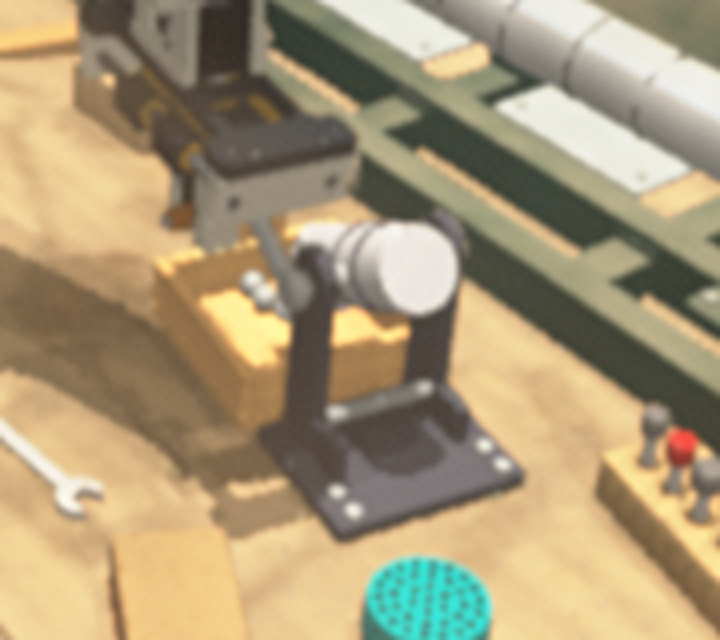

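View pics/wrist7.png

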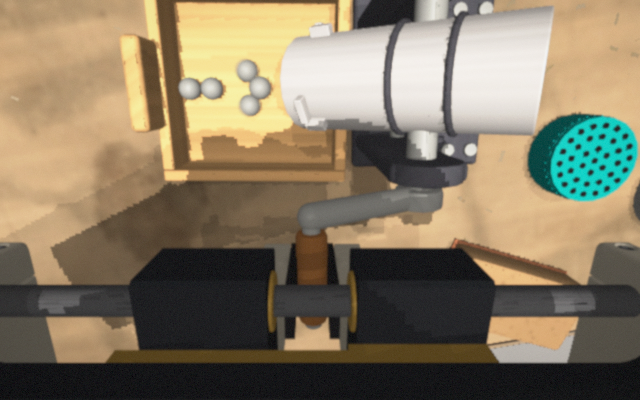

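All five balls are in the tray, at about (189,88), (212,88), (247,70), (260,87) and (249,104), and the jar is at about 120°. Cranking back.

```bash
python3 -m inch '[-0.005,0.003,0,0,0,-0.5,0, -0.009,0.006,0,0,0,0,0, -0.008,0.0075,0,0,0,0,0, -0.0066,0.009,0,0,0,0,0]'
python3 -c "
from h import *
arc()"
```

```text
clock: 22.7
tool_pos: [0.4797, -0.0492, 0.3355]
orientation: [-66.0, 89.5, 108.3]
force: [-0.0, 10.6, -2.6]
opening: 0.0131
x -1.3 y 33.6 z 54.1 r 63.7 a 31.8 F [-0.  10.6 -2.6] M [ 4.04 -0.13  0.16] psi -95.7 toolx [-0.003  0.008 -1.   ] open 0.0131 t 22.7
```

```bash
python3 -m inch '[-0.003,0.01,0,0,0,0.5,0, -0.002,0.0105,0,0,0,0,0, 0,0.0105,0,0,0,0,0]'
python3 -c "
from h import *
arc()"
```

```text
clock: 23.08
tool_pos: [0.4774, -0.0738, 0.3451]
orientation: [-101.9, 89.0, 72.4]
force: [-6.7, 13.8, 16.7]
opening: 0.013
x 0.0 y 10.3 z 63.8 r 64.6 a 9.2 F [-6.7 13.8 16.7] M [5.81 2.64 0.21] psi -95.7 toolx [ 0.005  0.016 -1.   ] open 0.013 t 23.07
```

```bash
python3 -m inch '[-0.001,0.009,0,0,0,0.9,0, 0.001,0.01,0,0,0,0,0]'
python3 -c "
from h import *
arc()"
```

```text
clock: 23.32
tool_pos: [0.4756, -0.0901, 0.3471]
orientation: [-129.1, 89.4, 45.2]
force: [-3.7, 11.2, 9.0]
opening: 0.0129
x 0.6 y -7.3 z 65.7 r 66.1 a -6.3 F [-3.7 11.2  9. ] M [4.11 1.46 0.16] psi -95.7 toolx [ 0.008  0.008 -1.   ] open 0.0129 t 23.32
```

```bash
python3 -m inch '[0.003,0.0105,0,0,-0.4,0.4,0, 0.005,0.01,0,0,0,0,0, 0.0065,0.0092,0,0,0,0,0]'
python3 -c "
from h import *
arc()"
```

```text
clock: 23.7
tool_pos: [0.4736, -0.1169, 0.3357]
orientation: [-121.6, 89.3, 52.8]
force: [-3.5, 7.5, 9.1]
opening: 0.0126
x 1.2 y -33.9 z 54.3 r 64.0 a -32.0 F [-3.5  7.5  9.1] M [3.05 1.46 0.18] psi -95.6 toolx [ 0.008  0.01  -1.   ] open 0.0126 t 23.7
```

```bash
python3 -m inch '[0.0085,0.0082,0,0,-0.4,0.6,0, 0.009,0.0065,0,0,0,0,0]'
python3 -c "
from h import *
arc()"
```

```text
clock: 23.95
tool_pos: [0.4729, -0.1305, 0.32]
orientation: [-132.8, 89.7, 41.6]
force: [-5.7, 4.0, 10.5]
opening: 0.0131
x 1.5 y -48.6 z 38.6 r 62.1 a -51.5 F [-5.7  4.  10.5] M [1.49 1.93 0.13] psi -95.6 toolx [ 0.004  0.004 -1.   ] open 0.0131 t 23.95
```

```bash
python3 -m inch '[0.004,0.002,0,0,0,0,0, 0.003,0.001,0,0,0,0,0]'
python3 -c "
from h import *
arc()"
```

```text
clock: 24.2
tool_pos: [0.4726, -0.133, 0.316]
orientation: [-131.8, 89.6, 42.7]
force: [-15.0, 15.2, 39.3]
opening: 0.0132
x 1.7 y -50.8 z 34.6 r 61.5 a -55.7 F [-15.   15.2  39.3] M [5.42 5.37 0.2 ] psi -95.6 toolx [ 0.006  0.005 -1.   ] open 0.0132 t 24.2
```

Force jumped, so the jar is at its upright stop. I'll release and look.

```bash
python3 -m inch '[-0.001,0,0,0,0,0,0.03, 0,0,0,0,0,0,0.06, 0,0,0,0,0,0,0.06, 0,0,0,0,0,0,0.06, 0,0,0,0,0,0,0.06, 0,0,0,0,0,0,0.06, -0.03,0,0,0,0,0,0.06, -0.05,0,0,0,0,0,0.06, 0,0,0,0,0,0,0.06]'
python3 - <<'E'
from h import *
arc()
o=ctrl.get_obs();s=ctrl.snapshot("wrist"); save(s,"wrist8")
c=cloud(s,o);np.savez("w8.npz",c=c,col=s["color"])
s=ctrl.snapshot("scene"); save(s,"scene3",(300,160,480,320),4)
E
```

```text
clock: 25.32
tool_pos: [0.4721, -0.1332, 0.3988]
orientation: [-115.0, 89.6, 59.4]
force: [0.2, -0.0, 0.2]
opening: 0.0599
x 1.0 y -50.8 z 117.4 r 128.0 a -23.4 F [ 0.2 -0.   0.2] M [-0.01  0.03  0.04] psi -95.6 toolx [ 0.004  0.007 -1.   ] open 0.0599 t 25.32
```

View pics/wrist8.png

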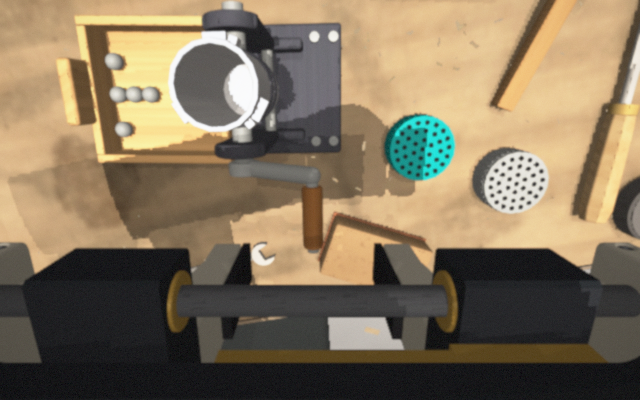

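View pics/scene3.png

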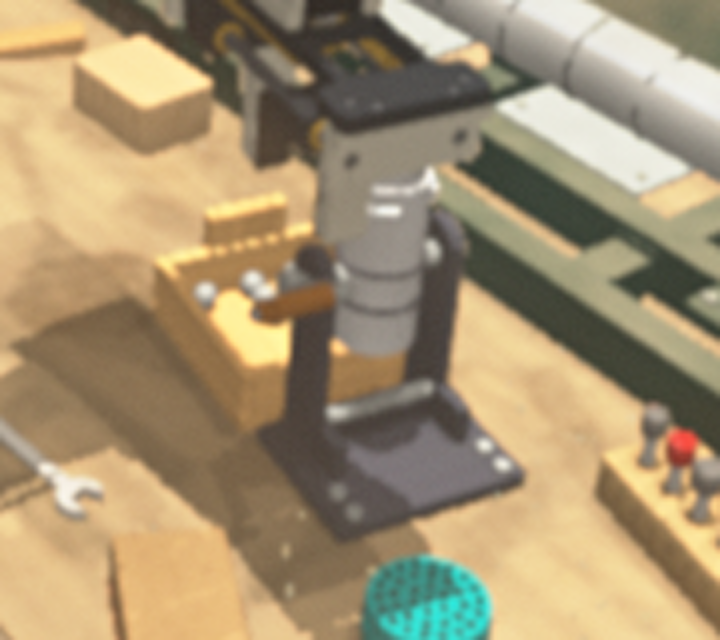

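The wrist view shows five balls in the tray, at (115,61), (118,94), (134,94), (150,94) and (123,129). The jar is empty and looks upright. I'll retreat and check its angle.

```bash
python3 -m inch '[-0.05,0,0,0,0,0,0.06, -0.05,0.02,0,0,0,0,0.06, 0,0.05,0,0,0,0,0.06, 0,0.05,0,0,0,0,0.06, 0,0.05,0,0,0,0,0.06, 0,0.03,0,0,0,0,0.06, 0,0,0,0,0,0,0.06]'
python3 - <<'E'
from h import *
s=ctrl.snapshot("top"); save(s,"top5",(240,120,440,270),4); c=cloud(s)
m=(abs(c[...,2]-.185)<.012); m[:,:350]=0;m[:,420:]=0;m[:130]=0;m[230:]=0
p=c[m]; print("rim",len(p),p.min(0).round(4),p.max(0).round(4))
A=np.c_[p[:,:2],np.ones(len(p))]; f=np.linalg.lstsq(A,p[:,2],rcond=None)[0]; print("plane slope",f[:2])
k=max(cv2.findContours(m.astype(np.uint8),0,2)[0],key=cv2.contourArea);e=cv2.fitEllipse(k);print("rim c",e,onz(s,[e[0]],.185))
hsv=cv2.cvtColor(s["color"],cv2.COLOR_RGB2HSV); m=((hsv[...,0]<14)&(hsv[...,1]>140)).astype(np.uint8); m[:,:385]=0;m[:,410:]=0;m[:185]=0;m[210:]=0
yx=np.argwhere(m)[:,::-1]; print("handle px",len(yx),yx.mean(0),yx.min(0),yx.max(0),np.median(c[...,2][m>0]))
s=ctrl.snapshot("scene"); save(s,"scene4",(240,120,480,320),3.2)
E
```

```text
clock: 26.3
tool_pos: [0.451, -0.3382, 0.4876]
orientation: [-27.5, 88.9, 147.0]
force: [-0.9, 0.6, -1.0]
opening: 0.06
rim 102 [ 0.536  -0.1116  0.173 ] [ 0.5874 -0.06    0.1878]
plane slope [ 0.03329973 -0.0159442 ]
rim c ((382.9514465332031, 165.00038146972656), (18.37515640258789, 18.757028579711914), 125.23825073242188) [[ 0.55943503 -0.08534589  0.185     ]]
handle px 44 [398.22727273 197.25      ] [396 191] [401 205] 0.15859952531808574
```

View pics/top5.png

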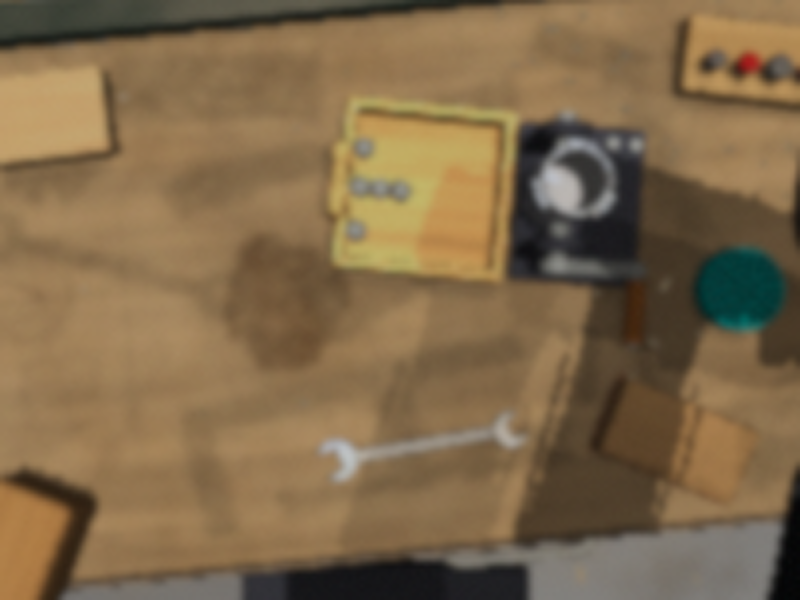

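View pics/scene4.png

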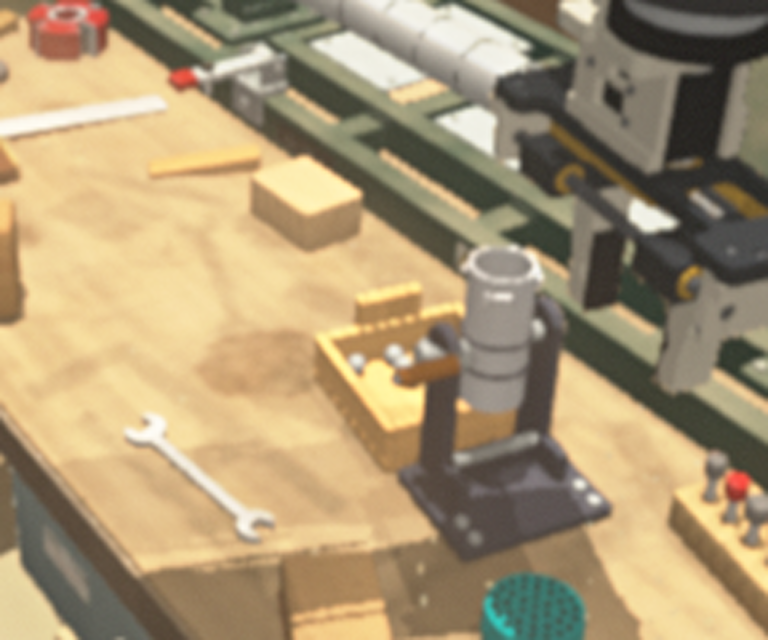

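```bash
python3 -c "
from h import *
print(ctrl.close_job())"
```

```text
the job is handed in; nothing more can be done
None
```

The job is done and handed in at about 26 s of the 72 s allowed. I slid the tray to the stand's foot with its tab away, unscrewed the cap and laid it on the bench near (0.447, -0.336). I then tipped the jar to about 120° by its crank and turned it back to its upright stop.

**Last checks that passed:**
- **Balls:** all five are in the tray, and the jar is empty.
- **Jar:** the rim centre is within about 1 mm of where the cap's centre was at the start, so the tilt is about 0.02 rad. The handle is back at its starting pixels.
- **Tray:** it stands square and close to the stand's foot. I judged this from the top view and did not measure it again.
- **Cap:** it lies flat and clear. I last saw it in the wrist view just before backing away, and nothing went near it afterwards.
- **Bystanders:** I saw no sign that any had moved, but I did not measure them. The gripper is open and well above the bench.

**What disagreed:**
- The top and wrist cameras differed by about 3 mm on the cap's position, so I used the average.
- The handle was about 3 mm further from the tray than the stand's pose predicted, so I gripped it where the wrist camera showed it.
- The wrist force reached about 45 N at the jar's upright stop, with the fingers on the handle. That is under the 120 N wrist limit.

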